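Block off the reagent carton

TASK

Two reagent bottles stand loose in the shipping carton with slack all around them. Gather the slack into one gap by sliding the bottles, and fill that gap with the one foam block that makes the load tight against the springy foam liner: bevelled end down, pressed right down until it stands on the carton's floor, with both bottles still standing upright on the floor. Do not disturb the reagent bottle outside the carton or the lab equipment on the bench, and do not tip any bottle over.

Things in the scene. Friction and masses are not known exactly. Their poses are not given: they have to be found in the camera images.
- carton: open brown shipping carton, fixed to the bench. Origin: centre of its underside, z up. Inside 112 mm along its x, 238 mm along its y; board 5 mm thick, floor 5 mm and rim 110 mm above the bench. Flaps folded down outside, standing out up to 20 mm. A springy foam liner lines the +y end wall; the -y end wall is bare. Free along y between liner and bare wall: 214 mm.
- liner (a joint): how far the foam liner (88 mm high, as wide as the carton) is squeezed towards +y: 0 free, at most 0.010 m; it springs back with about 1.5 N per mm. Both bottles and the right block together are 4 mm longer than the free length, so the block must be pressed in (5 to 20 N) and squeezes the liner about 4 mm; a smaller one stays loose, a larger one does not go in.
- liner_face (a point): middle of the free face of the foam liner, at carton y = +95 mm when free; it moves with the liner
- gap_wall (a point): middle of the top edge of the inner face of the bare end wall, at carton y = -119 mm and rim height; axes as the carton's
- bottle_inner: white square plastic reagent bottle with grey screw cap. Origin: centre of underside, z up. Body 104 mm (x) by 90 mm (y), 70 mm high; cap 32 mm across, from 77 to 95 mm up. 0.4 to 0.8 kg, slides easily on the carton's floor (friction about 0.35). Always in the carton, 4 to 12 mm from the bare wall at the start; axes along the carton's.
- bottle_small: white square plastic reagent bottle with grey screw cap. Origin: centre of underside, z up. Body 104 mm (x) by 70 mm (y), 70 mm high; cap 32 mm across, from 77 to 95 mm up. 0.3 to 0.65 kg, slides easily on the carton's floor (friction about 0.35). Either this one or bottle_large stands in the carton next to the liner, with its axes along the carton's; the other stands outside on a 5 mm rubber mat beyond the carton's -y end.
- bottle_large: white square plastic reagent bottle with grey screw cap. Origin: centre of underside, z up. Body 104 mm (x) by 90 mm (y), 70 mm high; cap 32 mm across, from 77 to 95 mm up. 0.4 to 0.8 kg, slides easily on the carton's floor (friction about 0.35). Either this one or bottle_small stands in the carton next to the liner; the other stands outside on the rubber mat.
- block_38: charcoal stiff foam block, standing on the bench, bevelled end down. Origin: centre of underside, z up. 104 mm along its x, 38 mm thick along its y, 100 mm high. Both thick faces are bevelled over the lowest 35 mm: the foot is only 28 mm thick. About 40 g. Can be gripped across its thickness, near the top.
- block_48: charcoal stiff foam block, standing on the bench, bevelled end down. Origin: centre of underside, z up. 104 mm along its x, 48 mm thick along its y, 100 mm high. Both thick faces are bevelled over the lowest 35 mm: the foot is only 38 mm thick. About 40 g. Can be gripped across its thickness, near the top.
- block_58: charcoal stiff foam block, standing on the bench, bevelled end down. Origin: centre of underside, z up. 104 mm along its x, 58 mm thick along its y, 100 mm high. Both thick faces are bevelled over the lowest 35 mm: the foot is only 48 mm thick. About 40 g. Can be gripped across its thickness, near the top.
- scanner: black barcode scanner on a round stand, 145 mm tall, bystander; origin under its foot
- tube_rack: white rack of capped sample tubes, 66 x 200 mm (x, y), 90 mm tall, bystander; origin centre of underside
- tape_dispenser: grey packing-tape dispenser with roll and black handle, about 250 mm long along its x (from -85 to +165 mm), 62 mm wide, 100 mm tall, bystander; origin under its frame
- marker: marker pen lying along its x, 135 mm long, 18 mm thick, bystander; origin on the bench below its middle
- glove_box: glove carton 125 x 240 x 75 mm, bystander; origin centre of underside
- vial_tray: small grey tray of six amber vials, 75 x 110 mm, 62 mm tall, bystander; origin centre of underside
Things that resemble listed ones, but are neither listed nor needed, are in the scene too. Leave any red or yellow look-alike of the bottle_inner alone.

How it is judged:
At the end, for the whole second after the job is handed in: The block that fills the gap (58 mm with the small bottle in the carton, 38 mm with the large one) stands in the carton, its foot within 4 mm of the floor, and so do both bottles; all three are within 0.05 rad of upright and at rest, and the liner is squeezed by more than 2 mm (x of bottle_inner in the frame of carton between -0.02 and 0.02 m and y of bottle_inner in the frame of carton between -0.11 and 0.11 m and z of bottle_inner in the frame of carton below 0.009 m and angle between bottle_inner's own z axis and vertical below 0.05 rad and linear speed of bottle_inner below 0.02 m/s and value of joint liner above 0.002 m and ((x of bottle_small in the frame of carton between -0.02 and 0.02 m and y of bottle_small in the frame of carton between -0.11 and 0.11 m and z of each of bottle_small, block_58 in the frame of carton below 0.009 m and angle between each of bottle_small, block_58's own z axis and vertical below 0.05 rad and linear speed of each of bottle_small, block_58 below 0.02 m/s and x of block_58 in the frame of carton between -0.02 and 0.02 m and y of block_58 in the frame of carton between -0.11 and 0.11 m) or (x of bottle_large in the frame of carton between -0.02 and 0.02 m and y of bottle_large in the frame of carton between -0.11 and 0.11 m and z of each of bottle_large, block_38 in the frame of carton below 0.009 m and angle between each of bottle_large, block_38's own z axis and vertical below 0.05 rad and linear speed of each of bottle_large, block_38 below 0.02 m/s and x of block_38 in the frame of carton between -0.02 and 0.02 m and y of block_38 in the frame of carton between -0.11 and 0.11 m))); the robot touches nothing.
It fails at once if a bottle is tipped by more than 0.5 rad (angle between any of bottle_inner, bottle_small, bottle_large's own z axis and vertical above 0.5 rad).
It fails at once if the bottle outside the carton is moved by more than 30 mm ((y of bottle_small in the frame of carton below -0.15 m and distance of bottle_small from where it was at the start of the episode above 0.03 m) or (y of bottle_large in the frame of carton below -0.15 m and distance of bottle_large from where it was at the start of the episode above 0.03 m)).
It fails at once if a piece of lab equipment on the bench is moved by more than 40 mm (distance of any of scanner, tube_rack, tape_dispenser, marker, glove_box, vial_tray from where it was at the start of the episode above 0.04 m).
It also fails if it takes over 54 s, if anything falls off the work surface, if the arm or the gripper's body presses on something with over 40 N, if the wrist force passes 120 N, or if a joint passes its speed limit or range.

ROBOT

A 6-joint arm with a two-finger parallel gripper is mounted at the origin on the work surface. World frame = base frame: x ahead of the robot, y to its left, z up, the work surface at z = 0. Lengths are in m, angles in rad, forces in N, time in s.
With the tool pointing down it reaches from about 0.35 to 0.975 m from the base axis. Payload 17.4 kg.
Tool frame: the origin (TCP) lies on the front face of the gripper's body, between the roots of the fingers; the fingertips stand 73 mm ahead of it and the grasp point (between the pads) lies 54 mm ahead of it; z points along the fingers, y is the direction in which the jaws open and shut (so a half turn about z gives the same grasp; the last joint's range is limited). The gripper opens to 85 mm and grips with 20 to 120 N. Pads are 22 mm wide; open, the fingers measure 114 mm over their backs; the gripper's body (76 mm by 85 mm) begins 54 mm behind the grasp point. The pads swing forward as they close: fully open they stand 13 mm farther back than shut.
Start: joints at [1.062, 0.116, 1.442, -0, 1.584, -0.038], TCP at [0.306, 0.602, 0.304] pointing down, gripper open.
Joint ranges: [-2.83, 2.83], [-0.83, 2.19], [0.07, 2.5], [-1.14, 4.28], [0.01, 3], [-2.97, 2.97]. Speed limits (rad/s): [1.89, 1.89, 2.22, 3.14, 3.14, 3.14].

INTERFACE

Orientations are given as a unit quaternion [w, x, y, z].
In Python, from workcell import get_obs, capture, finish_job, silhouettes, mark_of gives the robot as it stands.
- The arm moves only by the tool carry_out, never from a script. Its argument "motion" is a list of rows, each a list of 3 entries, a list of its own where there are three numbers: the opening, from -1 (shut) to 1 (fully open), then the shift along the tool's x, y, z in m, then the turn, a rotation vector about the tool's x, y, z in rad. In form: [[gripper, [x, y, z], [rx, ry, rz]], ...]. A call has exactly 8 rows; each row shifts and turns the pose as measured when the row begins, along the tool's axes as they then stand; what a row does not reach is not made up. A row lasts 1/12 s, in which the tool goes at most 41.7 mm and 7.16 degrees, less where a joint would pass 70% of its speed; a pose out of reach is approached as far as the arm can. A call is refused whole if a number of a shift passes 0.0417 or a number of a turn 0.125, either way. A call with a gripper value outside its range is refused whole. The fingers move at their own pace and stop on an object; "newtons" is the grip in N (left out, the last holds). Time passes only in rows, so rows that do not move let the fingers close, or fill a call up. It gives the time, the measured TCP pose, the force and the opening at its end, in the units of the state.
- get_obs(): the state, without advancing time (a new reading comes with each control period).
- capture(name): name is "scene" or "top" or "wrist"; returns a dict with "pixels" (420x560x3 uint8, red, green, blue), "intrinsics" (3x3 intrinsics, pixels), "eye" and "rotation" of the camera in the world. Camera axes: x right, y down, z forward; pixel columns grow to the right and rows downward; lengths in m; the calibration is good to about 2 mm. A picture is of the moment at which its call begins. There is no depth.
- finish_job(): hands the job in, once; it reports no verdict.
Trained networks look in the newest picture that a camera, given by its name, has taken for a name from the list of things; names that differ only in an ending like _2 or _b are one class to them, and where a whole thing is asked for, a point or a joint stands for the part that bears it (a point fixed in the world has none). Each returns a list of dicts, best first, with "conf" (0 to 1); they miss things now and then, are a little off and sometimes report something else, mostly with a low value. They report only what shows in the picture. A call takes as long as a camera call. They do not tell look-alikes from the thing itself.
- silhouettes(camera, label): "region" (420x560 bool, what is visible of it) and "box" ([left, top, width, height] in pixels, round what is visible of it).
- mark_of(camera, label): "uv" ([column, row] in pixels: a listed point, or the origin of a listed thing).
The state is a dict: "clock": time; "joints": joint angles; "joint_vel": joint speeds; "effort": joint torques, N m; "eef_pos": TCP position; "eef_rot": TCP orientation; "ft_force": force on the tool from outside, world axes, zero at the start; "torque": the same for the moment, N m; "gripper_width": opening from 0.0 (shut) to 1.0 (fully open).
Only numpy, scipy, OpenCV 4.12 (cv2) and the standard library are available. Lean on these libraries where they do the work, as an engineer would, in place of code of your own. Each camera call takes 0.05 s, during which the arm holds its last target.

## Working session

There is one attempt and no reset: what is moved stays moved. The work goes in short steps, Python scripts to look and compute and a tool call to move; the robot and the scene stay as the last step left them, time stands still between calls to the robot, and variables do not carry over. Pictures are saved under pics/ and viewed, and the job is handed in when it is done.

Besides the shell and the picture viewer there is one more tool, called after "Request:" as name(argument=value, ...), one argument or row to a line, values as JSON. carry_out: Moves the arm, as the interface text tells. Its arguments: {"type":"object","properties":{"motion":{"type":"array","items":{"type":"array"}},"newtons":{"type":"number"}},"required":["motion"]}

```bash
mkdir -p pics; cat > h.py <<'E'
import numpy as np, cv2
from workcell import *
def cap(n,fn):
    c=capture(n); cv2.imwrite('pics/'+fn+'.png',cv2.cvtColor(c['pixels'],cv2.COLOR_RGB2BGR)); return c
def ray(c,uv,z):
    d=np.linalg.inv(np.array(c['intrinsics']))@np.array([uv[0],uv[1],1.]); d=np.array(c['rotation'])@d
    e=np.array(c['eye']); return e+d*(z-e[2])/d[2]
def proj(c,p):
    q=np.array(c['rotation']).T@(np.array(p)-np.array(c['eye'])); q=np.array(c['intrinsics'])@q; return q[:2]/q[2]
E
python3 - <<'E'
from h import *
import pickle
o=get_obs();print(o)
cs={}
for n in['scene','top','wrist']:
    cs[n]=cap(n,n+'0'); print(n,cs[n]['eye'],np.round(cs[n]['rotation'],3).tolist(),np.array(cs[n]['intrinsics']).tolist())
    for l in ['carton','liner_face','gap_wall','bottle_inner','bottle_small','bottle_large','block_38','block_48','block_58']:
        for r in mark_of(n,l)[:4]:
            print(n,l,np.round(r['uv'],1),round(r['conf'],2))
pickle.dump(cs,open('c0.pkl','wb'))
E
```

```text
{'clock': 0.0, 'joints': array([ 1.06217980e+00,  1.16511514e-01,  1.44229969e+00, -3.24772767e-05,
        1.58399021e+00, -3.78120506e-02]), 'joint_vel': array([ 1.91650928e-04,  4.84631586e-05,  5.82697255e-05, -5.89607015e-04,
        9.00820537e-04,  1.05689267e-04]), 'effort': array([ 2.15208693e-04, -7.31997085e+01, -6.32479405e+01, -1.11875017e-04,
        6.26366134e-03,  1.76598900e-05]), 'eef_pos': array([0.30614992, 0.60145494, 0.30312353]), 'eef_rot': array([-1.47443910e-04,  2.33234303e-01,  9.72420379e-01, -5.86345453e-04]), 'ft_force': array([-0.36924859,  0.17061419, -0.6997876 ]), 'torque': array([-0.0018761 , -0.02824224,  0.03250491]), 'gripper_width': 0.9981976377282923}
scene [1.00067293 0.78438446 1.31362981] [-0.079, 0.241, 0.92, -0.298] [[499.288626997468, 0.0, 283.19193328429486], [0.0, 499.288626997468, 206.960882284765], [0.0, 0.0, 1.0]]
scene carton [260.2 176.3] 0.81
scene liner_face [268.3 184.9] 0.51
scene gap_wall [265.8 180.6] 0.16
scene bottle_inner [246.4 160.6] 0.8
scene bottle_inner [300.4 150.1] 0.8
scene bottle_inner [210.5 197.5] 0.74
scene bo
[... 776 characters left out ...]
4.1 201.4] 0.83
top bottle_inner [356.9 268.5] 0.57
top bottle_inner [333.6 146.7] 0.57
top bottle_small [330.4 204.1] 0.78
top bottle_large [422.  197.7] 0.62
top bottle_large [169.7 247.3] 0.27
top block_38 [238.3 235.1] 0.85
top block_38 [171.4 250.1] 0.73
top block_38 [185.  189.3] 0.67
top block_48 [238.3 235.1] 0.85
top block_48 [171.4 250.1] 0.73
top block_48 [185.  189.3] 0.67
top block_58 [238.3 235.1] 0.85
top block_58 [171.4 250.1] 0.73
top block_58 [185.  189.3] 0.67
wrist [0.23555078 0.6368593  0.37400081] [0.135, 0.842, 0.516, 0.083] [[348.0228787645784, 0.0, 276.10828773600474], [0.0, 348.0228787645784, 209.5024291381134], [0.0, 0.0, 1.0]]
wrist bottle_small [244.3 301.8] 0.31
```

View pics/top0.png

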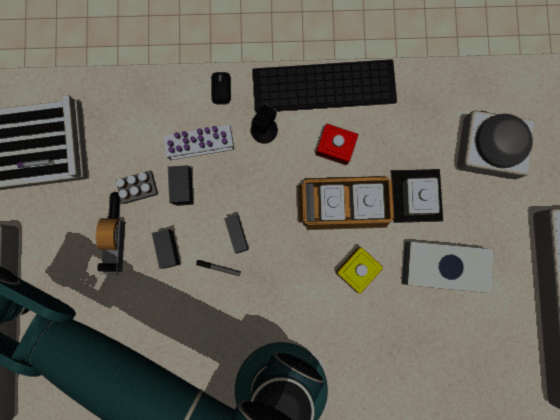

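View pics/scene0.png

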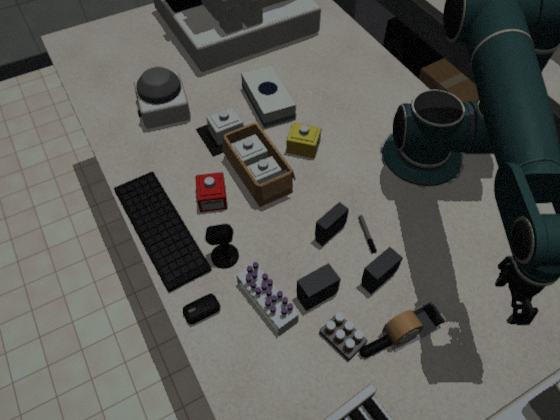

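View pics/wrist0.png

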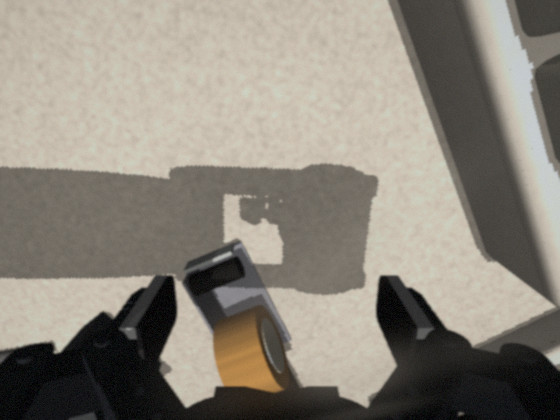

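```bash
python3 - <<'E'
from h import *
import pickle
cs=pickle.load(open('c0.pkl','rb'))
t=cv2.imread('pics/top0.png')
cv2.imwrite('pics/tc.png',cv2.resize(t[165:235,290:450],None,fx=5,fy=5,interpolation=cv2.INTER_CUBIC))
cv2.imwrite('pics/tb.png',cv2.resize(t[150:285,150:290],None,fx=5.5,fy=4.4,interpolation=cv2.INTER_CUBIC)) if 0 else cv2.imwrite('pics/tb.png',cv2.resize(t[155:280,140:280],None,fx=4.7,fy=4.7,interpolation=cv2.INTER_CUBIC))
E
```

```text
(no output)
```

View pics/tc.png

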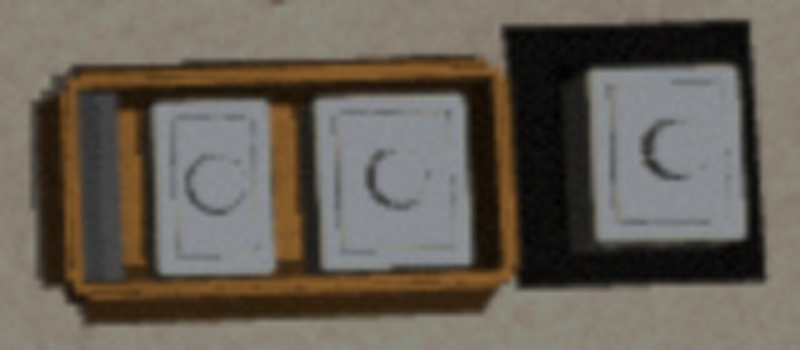

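View pics/tb.png

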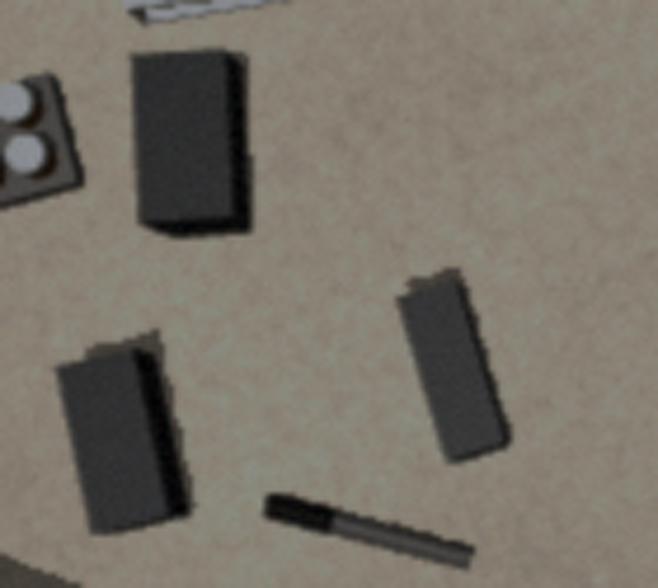

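```bash
cat > h.py <<'E'
import numpy as np, cv2, pickle
from scipy.spatial.transform import Rotation as R
from workcell import *
def Q(q): return R.from_quat([q[1],q[2],q[3],q[0]]).as_matrix()
def cap(n,fn):
    c=capture(n); cv2.imwrite('pics/'+fn+'.png',cv2.cvtColor(c['pixels'],cv2.COLOR_RGB2BGR)); c['Rm']=Q(c['rotation']); pickle.dump(c,open(fn+'.pkl','wb')); return c
def ray(c,uv,z):
    d=np.linalg.inv(np.array(c['intrinsics']))@np.array([uv[0],uv[1],1.]); d=Q(c['rotation'])@d
    e=np.array(c['eye']); return e+d*(z-e[2])/d[2]
def proj(c,p):
    q=Q(c['rotation']).T@(np.array(p)-np.array(c['eye'])); q=np.array(c['intrinsics'])@q; return q[:2]/q[2]
E
python3 - <<'E'
from h import *
cs=pickle.load(open('c0.pkl','rb')); c=cs['top']
def z(u,v): return (290+u/5-.4,165+v/5-.4)
for n,p in dict(TL=(67,72),TR=(503,60),BR=(517,285),BL=(72,298)).items(): print(n,np.round(ray(c,z(*p),.11),4))
for n,p,h in [('smallTL',(155,100),.075),('sTR',(270,98),.075),('sBR',(274,274),.075),('sBL',(155,275),.075),('iTL',(315,97),.075),('iTR',(467,93),.075),('iBR',(472,265),.075),('iBL',(321,270),.075)]: print(n,np.round(ray(c,z(*p),h),4))
def y(u,v): return (140+u/4.7-.4,155+v/4.7-.4)
P=[ray(c,y(*p),.1) for p in [(133,57),(230,50),(233,218),(140,224)]]
for p in P: print(np.round(p,4))
o=get_obs(); print(Q(o['eef_rot']).round(3)); w=cs['wrist']
print('cam in tool',Q(o['eef_rot']).T@(np.array(w['eye'])-o['eef_pos']),(Q(o['eef_rot']).T@Q(w['rotation'])).round(3))
E
```

```text
TL [ 0.6067 -0.0787  0.11  ]
TR [ 0.6065 -0.3283  0.11  ]
BR [ 0.4775 -0.3296  0.11  ]
BL [ 0.4773 -0.0772  0.11  ]
smallTL [ 0.5939 -0.1313  0.075 ]
sTR [ 0.5932 -0.1985  0.075 ]
sBR [ 0.4901 -0.1965  0.075 ]
sBL [ 0.4915 -0.1275  0.075 ]
iTL [ 0.593  -0.2248  0.075 ]
iTR [ 0.5928 -0.3137  0.075 ]
iBR [ 0.4921 -0.3116  0.075 ]
iBL [ 0.4917 -0.2239  0.075 ]
[0.6551 0.3093 0.1   ]
[0.6577 0.2497 0.1   ]
[0.5539 0.2489 0.1   ]
[0.5518 0.3056 0.1   ]
[[-0.891  0.454  0.   ]
 [ 0.454  0.891  0.   ]
 [-0.     0.    -1.   ]]
cam in tool [ 0.07895062 -0.00059354 -0.07011184] [[ 0.    -0.95  -0.313]
 [ 1.     0.     0.   ]
 [-0.    -0.313  0.95 ]]
```

Request:
carry_out(
  motion=[
    [0.4,[0,0,0],[0,0,-0.118]],
    [0.4,[0,0,0],[0,0,-0.118]],
    [0.4,[0,0,0],[0,0,-0.118]],
    [0.4,[0,0,0],[0,0,-0.118]],
    [0.4,[-0.01,-0.039,0],[0,0,0]],
    [0.4,[-0.01,-0.039,0],[0,0,0]],
    [0.4,[-0.01,-0.039,0],[0,0,0]],
    [0.4,[-0.01,-0.039,0],[0,0,0]],
  ],
  newtons=30,
)

```text
clock: 2.17
eef_pos: [0.3485, 0.4469, 0.3008]
eef_rot: [-0.001, -0.016, 1.0, -0.001]
ft_force: [0.3, 0.3, 1.4]
gripper_width: 0.698
```

Request:
carry_out(
  motion=[
    [0.4,[-0.011,-0.039,0],[0,0,0]],
    [0.4,[-0.011,-0.039,0],[0,0,0]],
    [0.4,[-0.011,-0.039,0],[0,0,0]],
    [0.4,[-0.011,-0.039,0],[0,0,0]],
    [0.4,[-0.011,-0.039,0],[0,0,0]],
    [0.4,[-0.011,-0.039,0],[0,0,0]],
    [0.4,[-0.011,-0.039,0],[0,0,0]],
    [0.4,[-0.011,-0.039,0],[0,0,0]],
  ],
)

```text
clock: 2.83
eef_pos: [0.4453, 0.1274, 0.3023]
eef_rot: [0.001, -0.018, 1.0, -0.0]
ft_force: [1.8, 0.4, -0.6]
gripper_width: 0.695
```

Request:
carry_out(
  motion=[
    [0.4,[-0.01,-0.037,0],[0,0,0.036]],
    [0.4,[-0.01,-0.037,0],[0,0,0]],
    [0.4,[-0.01,-0.037,0],[0,0,0]],
    [0.4,[-0.01,-0.037,0],[0,0,0]],
    [0.4,[-0.01,-0.037,0],[0,0,0]],
    [0.4,[-0.01,-0.037,0],[0,0,0]],
    [0.4,[-0.01,-0.037,0],[0,0,0]],
    [0.4,[-0.01,-0.037,0],[0,0,0]],
  ],
)

```text
clock: 3.5
eef_pos: [0.5259, -0.1854, 0.3055]
eef_rot: [0.004, 0.001, 1.0, -0.0]
ft_force: [0.9, 0.6, 0.6]
gripper_width: 0.699
```

Request:
carry_out(
  motion=[
    [0.4,[-0.01,-0.03,0],[0,0,0]],
    [0.4,[-0.01,-0.03,0],[0,0,0]],
    [0.4,[0,0,0],[0,0,0]],
    [0.4,[0,0,0],[0,0,0]],
    [0.4,[0,0,0],[0,0,0]],
    [0.4,[0,0,0],[0,0,0]],
    [0.4,[0,0,0],[0,0,0]],
    [0.4,[0,0,0],[0,0,0]],
  ],
)

```text
clock: 4.17
eef_pos: [0.5459, -0.2542, 0.3048]
eef_rot: [0.004, 0.004, 1.0, -0.001]
ft_force: [0.1, -0.2, 0.6]
gripper_width: 0.7
```

```bash
python3 - <<'E'
from h import *
c=cap('wrist','w1');o=get_obs(); print(o['eef_pos'],o['eef_rot'],o['gripper_width'],o['ft_force'])
for l in ['carton','liner_face','gap_wall','bottle_inner','bottle_small']:
    for r in mark_of('wrist',l)[:3]: print(l,np.round(r['uv'],1),round(r['conf'],2))
E
```

```text
[ 0.5459607  -0.25414437  0.30490721] [ 4.12340663e-03  4.14502489e-03  9.99982710e-01 -6.29510521e-04] 0.6993292172270215 [-0.24948593 -1.27758069 -0.96923446]
carton [324.  162.8] 0.73
liner_face [431.9 169.9] 0.84
gap_wall [184.8 193.3] 0.65
bottle_inner [262.1 167.3] 0.78
bottle_inner [334.6 303.7] 0.63
bottle_small [358.9 166.2] 0.66
```

View pics/w1.png

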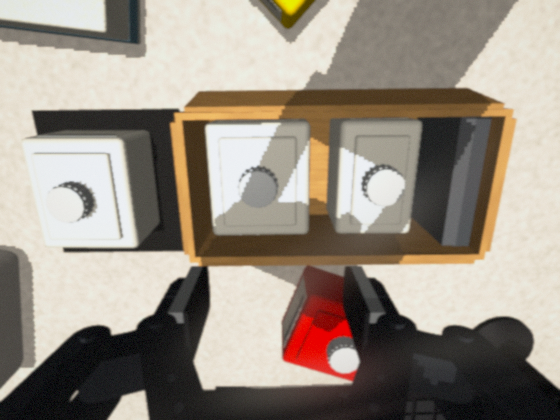

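```bash
python3 - <<'E'
from h import *
t=cv2.imread('pics/w1.png')
cv2.imwrite('pics/w1z.png',cv2.resize(t[80:280,160:360],None,fx=3,fy=3,interpolation=cv2.INTER_CUBIC))
cv2.imwrite('pics/w1y.png',cv2.resize(t[80:280,320:520],None,fx=3,fy=3,interpolation=cv2.INTER_CUBIC))
E
```

```text
(no output)
```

View pics/w1z.png

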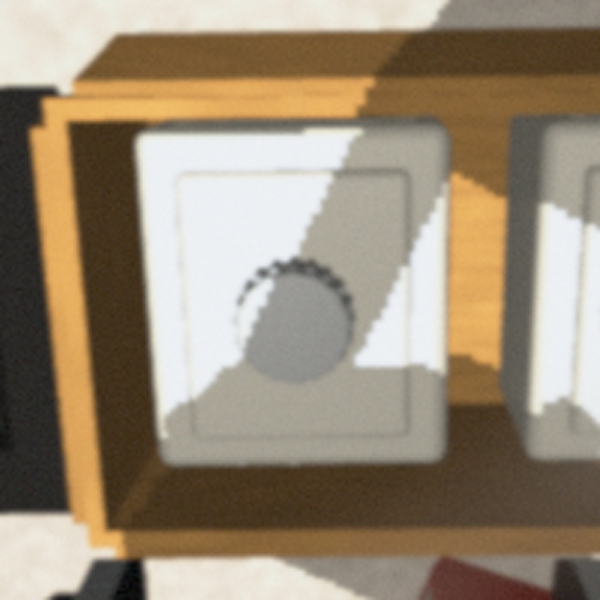

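View pics/w1y.png

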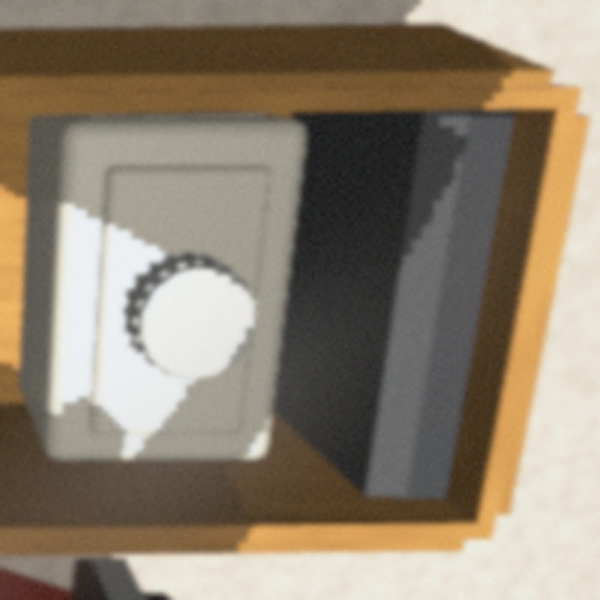

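```bash
python3 - <<'E'
from h import *
c=pickle.load(open('w1.pkl','rb'))
a=lambda u,v:(160+u/3-.33,80+v/3-.33)
b=lambda u,v:(320+u/3-.33,80+v/3-.33)
P={}
for n,p,h in [('TL',a(68,122),.11),('BL',a(105,530),.11),('TR',b(556,110),.11),('BR',b(478,522),.11),('capI',a(297,325),.1),('capS',b(197,322),.1),
 ('iTL',a(137,130),.075),('iTR',a(450,130),.075),('iBR',a(446,463),.075),('iBL',a(163,463),.075),('sTR',b(307,125),.075),('sBR',b(270,460),.075),('sTL',b(65,125),.075),('sBL',b(47,460),.075),('linT',b(420,115),.093),('linB',b(366,495),.093)]:
    print(n,np.round(ray(c,p,h),4))
E
```

```text
TL [ 0.4854 -0.3242  0.11  ]
BL [ 0.5964 -0.3243  0.11  ]
TR [ 0.4845 -0.0869  0.11  ]
BR [ 0.5957 -0.0861  0.11  ]
capI [ 0.5402 -0.2697  0.1   ]
capS [ 0.5401 -0.1666  0.1   ]
iTL [ 0.4903 -0.3143  0.075 ]
iTR [ 0.491 -0.227  0.075]
iBR [ 0.5915 -0.2259  0.075 ]
iBL [ 0.5908 -0.3137  0.075 ]
sTR [ 0.4904 -0.1331  0.075 ]
sBR [ 0.5912 -0.1319  0.075 ]
sTL [ 0.4899 -0.2005  0.075 ]
sBL [ 0.5907 -0.2009  0.075 ]
linT [ 0.4866 -0.1113  0.093 ]
linB [ 0.595  -0.1098  0.093 ]
```

Request:
carry_out(
  motion=[
    [0.4,[0.005,-0.016,0.01],[0,0.008,-0.008]],
    [0.4,[0,0,0.03],[0,0,0]],
    [0.4,[0,0,0.03],[0,0,0]],
    [0.4,[0,0,0.03],[0,0,0]],
    [0.4,[0,0,0.02],[0,0,0]],
    [0.4,[0,0,0.01],[0,0,0]],
    [0.4,[0,0,0],[0,0,0]],
    [0.4,[0,0,0],[0,0,0]],
  ],
)

```text
clock: 5.13
eef_pos: [0.5414, -0.2717, 0.1723]
eef_rot: [0.002, 0.0, 1.0, -0.002]
ft_force: [-1.0, -0.2, -0.4]
gripper_width: 0.7
```

```bash
python3 - <<'E'
from h import *
c=cap('wrist','w2');o=get_obs(); print(o['eef_pos'],o['eef_rot'],o['gripper_width'],o['ft_force'])
E
```

```text
[ 0.54143965 -0.27170538  0.17262541] [ 2.01329676e-03  3.84612604e-05  9.99996272e-01 -1.84406512e-03] 0.6996991148145012 [-0.78478475  0.46396778  0.78428272]
```

View pics/w2.png

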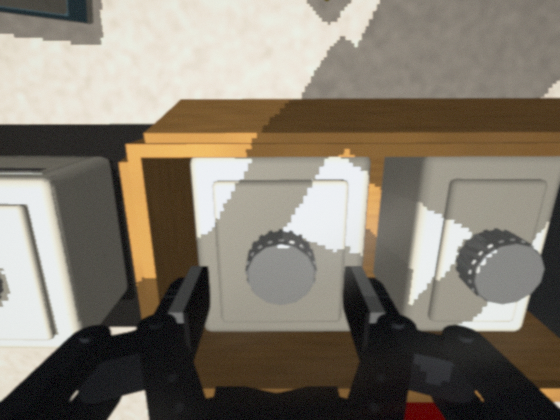

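The cap of bottle_inner (281, 270) sits between the open fingers (mid column about 275). Lower and grip.

Request:
carry_out(
  motion=[
    [0.4,[0,0.001,0.009],[0,0,0]],
    [0.4,[0,0,0.007],[0,0,0]],
    [0.4,[0,0,0],[0,0,0]],
    [-0.6,[0,0,0],[0,0,0]],
    [-0.6,[0,0,0],[0,0,0]],
    [-0.6,[0,0,0],[0,0,0]],
    [-0.6,[0,0,0],[0,0,0]],
    [-0.6,[0,0,0],[0,0,0]],
  ],
  newtons=20,
)

```text
clock: 5.85
eef_pos: [0.543, -0.2712, 0.16]
eef_rot: [0.005, -0.0, 1.0, -0.003]
ft_force: [-0.1, -0.0, -2.0]
gripper_width: 0.36
```

Request:
carry_out(
  motion=[
    [-0.6,[0,0.005,0],[0,0,0]],
    [-0.6,[0,0.005,0],[0,0,0]],
    [-0.6,[0,0.005,0],[0,0,0]],
    [-0.6,[0,0.005,0],[0,0,0]],
    [-0.6,[0,0.005,0],[0,0,0]],
    [-0.6,[0,0.005,0],[0,0,0]],
    [-0.6,[0,0.005,0],[0,0,0]],
    [-0.6,[0,0.005,0],[0,0,0]],
  ],
)

```text
clock: 6.52
eef_pos: [0.5428, -0.2281, 0.1599]
eef_rot: [0.005, 0.0, 1.0, -0.004]
ft_force: [-0.6, -2.8, -2.2]
gripper_width: 0.362
```

Request:
carry_out(
  motion=[
    [-0.6,[0,0.003,0],[0,0,0]],
    [-0.6,[0,0.002,0],[0,0,0]],
    [-0.6,[0,0.001,0],[0,0,0]],
    [-0.6,[0,0.0,0],[0,0,0]],
    [-0.6,[0,0,0],[0,0,0]],
    [-0.6,[0,0,0],[0,0,0]],
    [-0.6,[0,0,0],[0,0,0]],
    [-0.6,[0,0,0],[0,0,0]],
  ],
)

```text
clock: 7.18
eef_pos: [0.5426, -0.2209, 0.1599]
eef_rot: [0.005, -0.0, 1.0, -0.005]
ft_force: [0.3, -2.8, -2.7]
gripper_width: 0.358
```

```bash
python3 - <<'E'
from h import *
c=cap('wrist','w3');o=get_obs(); print(o['eef_pos'],o['eef_rot'],o['gripper_width'],o['ft_force'])
E
```

```text
[ 0.54257861 -0.22089141  0.15986413] [ 4.58607528e-03 -4.82777458e-05  9.99976848e-01 -5.02679374e-03] 0.36374912329202685 [-0.93974639 -2.37660547 -3.17118436]
```

View pics/w3.png

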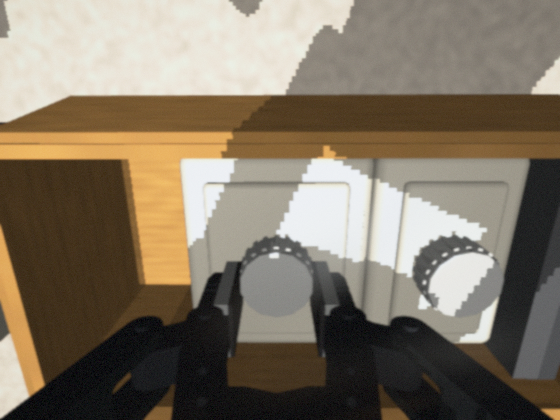

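Request:
carry_out(
  motion=[
    [-0.6,[0,0.003,0],[0,0,0]],
    [-0.6,[0,0.0,0],[0,0,0]],
    [-0.6,[0,0.0,0],[0,0,0]],
    [-0.6,[0,0.0,0],[0,0,0]],
    [-0.6,[0,0,0],[0,0,0]],
    [-0.6,[0,0,0],[0,0,0]],
    [-0.6,[0,0,0],[0,0,0]],
    [-0.6,[0,0,0],[0,0,0]],
  ],
)

```text
clock: 7.9
eef_pos: [0.5424, -0.2192, 0.1599]
eef_rot: [0.005, 0.0, 1.0, -0.006]
ft_force: [0.2, -4.0, -2.5]
gripper_width: 0.363
```

```bash
python3 - <<'E'
from h import *
c=cap('wrist','w4');o=get_obs(); print(o['eef_pos'],o['eef_rot'],o['gripper_width'],o['ft_force'])
t=cv2.imread('pics/w4.png')
cv2.imwrite('pics/w4z.png',cv2.resize(t[140:400,350:560],None,fx=2.3,fy=2.3,interpolation=cv2.INTER_CUBIC))
E
```

```text
[ 0.54245446 -0.21918483  0.15986774] [ 4.57591434e-03  4.42254848e-04  9.99969204e-01 -6.36057388e-03] 0.3569488517920725 [-0.87248276 -4.35372002 -3.17981749]
```

View pics/w4z.png

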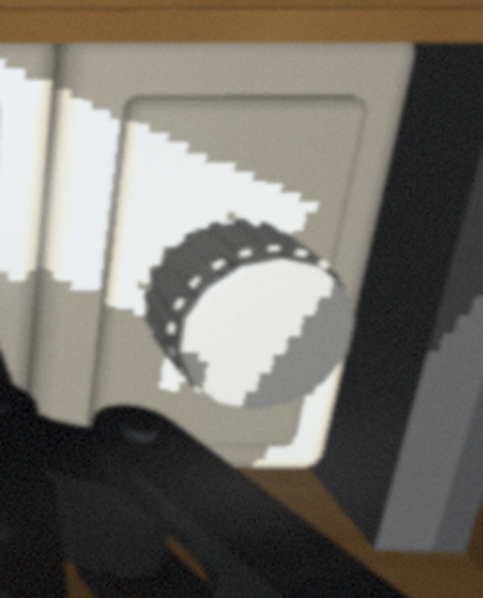

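```bash
python3 - <<'E'
from h import *
c=pickle.load(open('w4.pkl','rb'))
b=lambda u,v:(350+u/2.3-.3,140+v/2.3-.3)
for n,p,h in [('sTR',b(413,50),.075),('sBR',b(322,465),.075),('joint',b(55,47),.075),('liB',b(378,549),.093),('liM',b(428,350),.093),('floorline',b(362,540),.005)]: print(n,ray(c,p,h).round(4))
c=pickle.load(open('w3.pkl','rb'))
for n,p,h in [('iTL',(183,160),.075),('iBL',(194,338),.075),('wallbotT',(127,160),.005),('wallbotB',(141,285),.005)]: print(n,ray(c,p,h).round(4))
E
```

```text
sTR [ 0.4919 -0.1091  0.075 ]
sBR [ 0.5888 -0.1076  0.075 ]
joint [ 0.4915 -0.1779  0.075 ]
liB [ 0.5956 -0.1046  0.093 ]
liM [ 0.547  -0.1056  0.093 ]
floorline [ 0.6777 -0.0369  0.005 ]
iTL [ 0.4917 -0.2645  0.075 ]
iBL [ 0.5879 -0.2668  0.075 ]
wallbotT [ 0.505  -0.3207  0.005 ]
wallbotB [ 0.5979 -0.3232  0.005 ]
```

Request:
carry_out(
  motion=[
    [0.4,[0,0,0],[0,0,0]],
    [0.4,[0,0,0],[0,0,0]],
    [0.4,[0,0,0],[0,0,0]],
    [0.4,[0,0,0],[0,0,0]],
    [0.4,[0,0,-0.02],[0,0,0]],
    [0.4,[0,0,-0.04],[0,0,0]],
    [0.4,[0,0,-0.04],[0,0,0]],
    [0.4,[0,0,-0.04],[0,0,0]],
  ],
)

```text
clock: 8.62
eef_pos: [0.5394, -0.2152, 0.2951]
eef_rot: [-0.002, -0.0, 1.0, -0.002]
ft_force: [0.7, -0.9, 0.7]
gripper_width: 0.703
```

```bash
python3 - <<'E'
from h import *
c=cap('wrist','w5');o=get_obs(); print(o['eef_pos'],o['eef_rot'],o['gripper_width'],o['ft_force'])
t=cv2.imread('pics/w5.png')
cv2.imwrite('pics/w5z.png',cv2.resize(t[60:300,100:500],None,fx=2,fy=2,interpolation=cv2.INTER_CUBIC))
E
```

```text
[ 0.54057635 -0.2157469   0.30473805] [ 2.72686964e-03 -1.04675471e-04  9.99988975e-01 -3.82153088e-03] 0.7017422967760719 [-1.25840725 -0.53920285  9.61904281]
```

View pics/w5z.png

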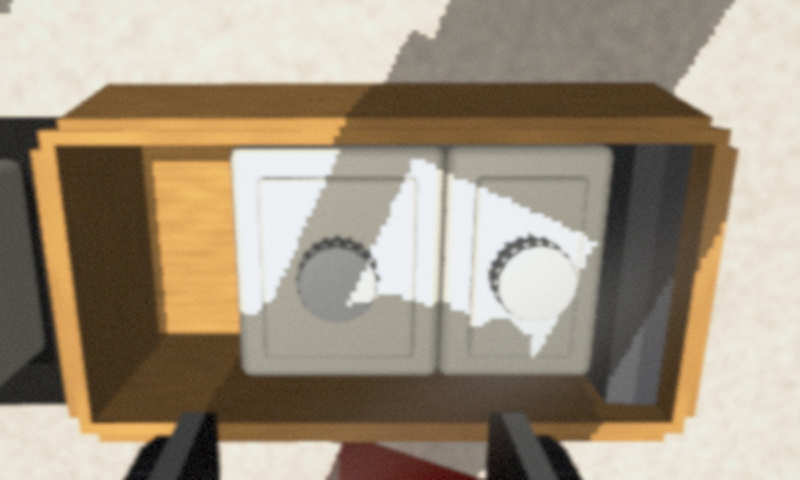

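```bash
python3 - <<'E'
from h import *
c=pickle.load(open('w5.pkl','rb'))
b=lambda u,v:(100+u/2-.25,60+v/2-.25)
for n,p,h in [('TL',b(56,146),.11),('BL',b(93,424),.11),('TR',b(713,143),.11),('BR',b(671,419),.11),('iTL',b(232,150),.075),('iBL',b(245,372),.075),('sTR',b(612,150),.075),('sBR',b(590,373),.075),('capI',b(338,284),.1),('capS',b(539,283),.1),('liB',b(608,402),.093),('liT',b(634,146),.093)]: print(n,ray(c,p,h).round(4))
E
```

```text
TL [ 0.4853 -0.324   0.11  ]
BL [ 0.5972 -0.3235  0.11  ]
TR [ 0.484  -0.0876  0.11  ]
BR [ 0.5944 -0.087   0.11  ]
iTL [ 0.4903 -0.2666  0.075 ]
iBL [ 0.5894 -0.266   0.075 ]
sTR [ 0.4901 -0.1109  0.075 ]
sBR [ 0.5896 -0.1093  0.075 ]
capI [ 0.5401 -0.2228  0.1   ]
capS [ 0.5396 -0.1429  0.1   ]
liB [ 0.5952 -0.1068  0.093 ]
liT [ 0.4868 -0.1091  0.093 ]
```

Request:
carry_out(
  motion=[
    [1,[-0.005,0.04,0],[0,0,0]],
    [1,[-0.005,0.04,0],[0,0,0]],
    [1,[-0.005,0.04,0],[0,0,0]],
    [1,[-0.005,0.04,0],[0,0,0]],
    [1,[-0.005,0.04,0],[0,0,0]],
    [1,[-0.005,0.04,0],[0,0,0]],
    [1,[-0.005,0.04,0],[0,0,0]],
    [1,[-0.005,0.04,0],[0,0,0]],
  ],
)

```text
clock: 9.33
eef_pos: [0.5819, 0.1092, 0.3094]
eef_rot: [0.009, 0.005, 1.0, -0.005]
ft_force: [0.5, -0.8, 1.1]
gripper_width: 0.996
```

Request:
carry_out(
  motion=[
    [1,[-0.006,0.04,0],[0,0,0]],
    [1,[-0.006,0.04,0],[0,0,0]],
    [1,[-0.006,0.04,0],[0,0,0]],
    [1,[-0.004,0.03,0],[0,0,0]],
    [1,[0,0,0],[0,0,0]],
    [1,[0,0,0],[0,0,0]],
    [1,[0,0,0],[0,0,0]],
    [1,[0,0,0],[0,0,0]],
  ],
)

```text
clock: 10.0
eef_pos: [0.6034, 0.2722, 0.3066]
eef_rot: [0.009, 0.001, 1.0, -0.004]
ft_force: [0.6, -0.4, -0.0]
gripper_width: 1.005
```

```bash
python3 - <<'E'
from h import *
c=cap('wrist','w6');o=get_obs(); print(o['eef_pos'],o['eef_rot'],o['gripper_width'],o['ft_force'])
for r in mark_of('wrist','block_58')[:3]: print(r['uv'],r['conf'])
E
```

```text
[0.60338907 0.27188613 0.30670629] [ 9.16962541e-03  9.15080270e-04  9.99950291e-01 -3.80732871e-03] 1.002178356076003 [ 1.37434303  0.02335387 -0.4403542 ]
[282.0, 164.9] 0.96
[114.8, 15.2] 0.6
```

View pics/w6.png

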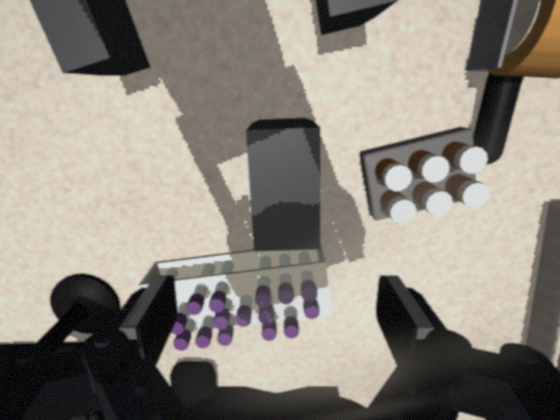

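```bash
python3 - <<'E'
from h import *
t=cv2.imread('pics/w6.png')
cv2.imwrite('pics/w6z.png',cv2.resize(t[110:270,230:340],None,fx=3.7,fy=3.7,interpolation=cv2.INTER_CUBIC))
E
```

```text
(no output)
```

View pics/w6z.png

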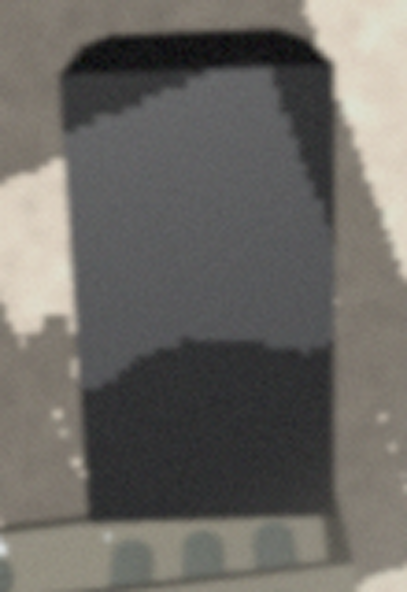

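```bash
python3 - <<'E'
from h import *
c=pickle.load(open('w6.pkl','rb'))
b=lambda u,v:(230+u/3.7-.37,110+v/3.7-.37)
P=[ray(c,b(*p),.1) for p in [(63,76),(331,66),(332,514),(90,518)]]
for p in P: print(p.round(4))
print(np.mean(P,0)); print('yaw of face', [(P[1]-P[2])[:2], (P[0]-P[3])[:2]])
o=get_obs(); print(Q(o['eef_rot']).round(4))
E
```

```text
[0.5537 0.2467 0.1   ]
[0.5517 0.3028 0.1   ]
[0.6549 0.3072 0.1   ]
[0.6561 0.2501 0.1   ]
[0.60413062 0.27671347 0.1       ]
yaw of face [array([-0.10322858, -0.0043113 ]), array([-0.10237985, -0.00339072])]
[[-0.9998  0.0022  0.0185]
 [ 0.0021  1.     -0.0076]
 [-0.0185 -0.0076 -0.9998]]
```

Request:
carry_out(
  motion=[
    [1,[-0.001,0.005,0.005],[-0.008,0.018,-0.039]],
    [1,[0,0,0.03],[0,0,0]],
    [1,[0,0,0.03],[0,0,0]],
    [1,[0,0,0.03],[0,0,0]],
    [1,[0,0,0.02],[0,0,0]],
    [1,[0,0,0.01],[0,0,0]],
    [1,[0,0,0],[0,0,0]],
    [1,[0,0,0],[0,0,0]],
  ],
  newtons=60,
)

```text
clock: 10.77
eef_pos: [0.6066, 0.2693, 0.1823]
eef_rot: [0.004, -0.015, 1.0, 0.001]
ft_force: [0.5, 0.9, 1.3]
gripper_width: 1.001
```

```bash
python3 - <<'E'
from h import *
c=cap('wrist','w7');o=get_obs(); print(o['eef_pos'],Q(o['eef_rot']).round(4),o['gripper_width'],o['ft_force'])
E
```

```text
[0.60664988 0.26938972 0.18259544] [[-0.9995 -0.0292  0.0075]
 [-0.0292  0.9996  0.0032]
 [-0.0076  0.003  -1.    ]] 1.0028843764232804 [ 0.5680298  -0.91194947  1.03276357]
```

View pics/w7.png

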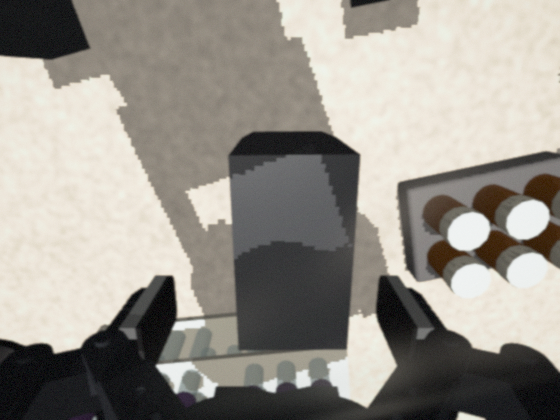

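Request:
carry_out(
  motion=[
    [1,[0.002,0.007,0.01],[0.003,0.007,-0.008]],
    [1,[0,0,0.01],[0,0,0]],
    [1,[0,0,0.008],[0,0,0]],
    [1,[0,0,0.006],[0,0,0]],
    [1,[0,0,0],[0,0,0]],
    [0,[0,0,0],[0,0,0]],
    [-0.4,[0,0,0],[0,0,0]],
    [-0.4,[0,0,0],[0,0,0]],
  ],
  newtons=50,
)

```text
clock: 11.48
eef_pos: [0.6058, 0.2777, 0.1503]
eef_rot: [0.003, -0.019, 1.0, 0.001]
ft_force: [-0.1, 0.3, -0.8]
gripper_width: 0.666
```

Request:
carry_out(
  motion=[
    [-0.4,[0,0,0],[0,0,0]],
    [-0.4,[0,0,0],[0,0,0]],
    [-0.4,[0,0,0],[0,0,0]],
    [-0.4,[0,0,0],[0,0,0]],
    [-0.4,[0,0,-0.01],[0,0,0]],
    [-0.4,[0,0,-0.02],[0,0,0]],
    [-0.4,[0,0,-0.02],[0,0,0]],
    [-0.4,[0,0,0],[0,0,0]],
  ],
)

```text
clock: 12.15
eef_pos: [0.6053, 0.2774, 0.2039]
eef_rot: [0.002, -0.019, 1.0, 0.001]
ft_force: [0.1, -0.2, 0.6]
gripper_width: 0.671
```

```bash
python3 - <<'E'
from h import *
c=cap('wrist','w8');o=get_obs(); print(o['eef_pos'],Q(o['eef_rot']).round(4),o['gripper_width'],o['ft_force'])
E
```

```text
[0.60505118 0.27728773 0.20206971] [[-0.9993 -0.038   0.0038]
 [-0.038   0.9993  0.0012]
 [-0.0038  0.001  -1.    ]] 0.6700834200604189 [ 0.2876736   0.07812015 -1.24005003]
```

View pics/w8.png

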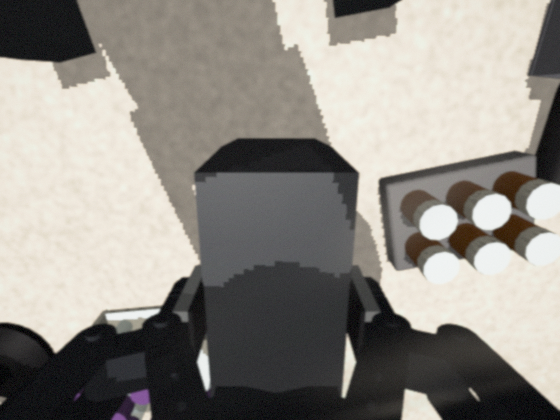

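Request:
carry_out(
  motion=[
    [-0.4,[0,0,-0.035],[0,0,0.019]],
    [-0.4,[0,0,-0.035],[0,0,0.019]],
    [-0.4,[0,0,-0.035],[0,0,0]],
    [-0.4,[0,-0.02,-0.025],[0,0,0]],
    [-0.4,[0.004,-0.035,0],[0,0,0]],
    [-0.4,[0.004,-0.035,0],[0,0,0]],
    [-0.4,[0.004,-0.035,0],[0,0,0]],
    [-0.4,[0.004,-0.035,0],[0,0,0]],
  ],
)

```text
clock: 12.87
eef_pos: [0.5866, 0.1171, 0.3335]
eef_rot: [-0.001, -0.003, 1.0, -0.0]
ft_force: [1.4, -0.7, -0.7]
gripper_width: 0.669
```

Request:
carry_out(
  motion=[
    [-0.4,[0.005,-0.038,0],[0,0,0]],
    [-0.4,[0.005,-0.038,0],[0,0,0]],
    [-0.4,[0.005,-0.038,0],[0,0,0]],
    [-0.4,[0.005,-0.038,0],[0,0,0]],
    [-0.4,[0.005,-0.038,0],[0,0,0]],
    [-0.4,[0.005,-0.038,0],[0,0,0]],
    [-0.4,[0.005,-0.038,0],[0,0,0]],
    [-0.4,[0.005,-0.038,0],[0,0,0]],
  ],
)

```text
clock: 13.53
eef_pos: [0.543, -0.2004, 0.3303]
eef_rot: [-0.002, -0.004, 1.0, -0.0]
ft_force: [0.8, 0.2, -0.3]
gripper_width: 0.667
```

Request:
carry_out(
  motion=[
    [-0.4,[0,-0.03,0],[0,0,0.008]],
    [-0.4,[0,-0.03,0],[0,0,0]],
    [-0.4,[0,-0.02,0],[0,0,0]],
    [-0.4,[0,-0.008,0],[0,0,0]],
    [-0.4,[0,0,0],[0,0,0]],
    [-0.4,[0,0,0],[0,0,0]],
    [-0.4,[0,0,0],[0,0,0]],
    [-0.4,[0,0,0],[0,0,0]],
  ],
)

```text
clock: 14.2
eef_pos: [0.5399, -0.2976, 0.326]
eef_rot: [-0.004, 0.003, 1.0, 0.001]
ft_force: [0.0, -0.6, -1.6]
gripper_width: 0.67
```

```bash
python3 - <<'E'
from h import *
c=cap('wrist','w9');o=get_obs(); print(o['eef_pos'],Q(o['eef_rot']).round(4),o['gripper_width'],o['ft_force'])
E
```

```text
[ 0.53996678 -0.29742908  0.32612822] [[-0.9999  0.0062 -0.0087]
 [ 0.0062  1.      0.002 ]
 [ 0.0087  0.0019 -1.    ]] 0.6640909448428569 [ 0.37682702  0.09284761 -0.98479959]
```

View pics/w9.png

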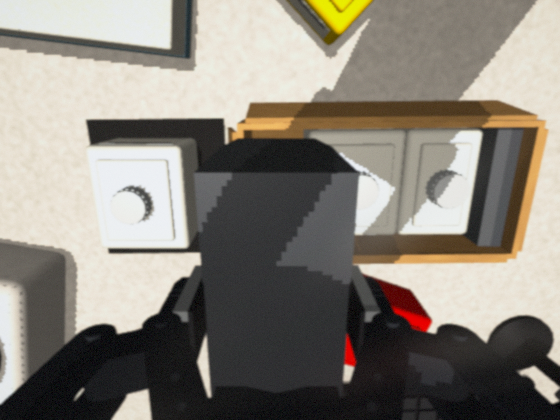

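Request:
carry_out(
  motion=[
    [-0.4,[-0.002,0.002,0],[0.002,-0.009,-0.006]],
    [-0.4,[0,0,0.015],[0,0,0]],
    [-0.4,[0,0,0.015],[0,0,0]],
    [-0.4,[0,0,0.008],[0,0,0]],
    [-0.4,[0,0,0],[0,0,0]],
    [-0.4,[0,0,0],[0,0,0]],
    [-0.4,[0,0,0],[0,0,0]],
    [-0.4,[0,0,0],[0,0,0]],
  ],
)

```text
clock: 14.92
eef_pos: [0.543, -0.2914, 0.285]
eef_rot: [0.001, -0.003, 1.0, -0.0]
ft_force: [0.0, 0.2, -0.1]
gripper_width: 0.667
```

```bash
python3 - <<'E'
from h import *
o=get_obs(); print(o['eef_pos'],Q(o['eef_rot']).round(4),o['gripper_width'],o['ft_force'])
c=cap('top','t2'); t=cv2.imread('pics/t2.png'); a=cv2.resize(t[150:260,280:450],None,fx=4.5,fy=4.5,interpolation=cv2.INTER_CUBIC); cv2.imwrite('pics/t2z.png',a)
c=cap('scene','s2'); t=cv2.imread('pics/s2.png'); a=cv2.resize(t[80:220,180:340],None,fx=4,fy=4,interpolation=cv2.INTER_CUBIC); cv2.imwrite('pics/s2z.png',a)
E
```

```text
[ 0.54300408 -0.29141035  0.28495569] [[-1.0e+00 -5.2e-03  2.6e-03]
 [-5.2e-03  1.0e+00 -5.0e-04]
 [-2.6e-03 -5.0e-04 -1.0e+00]] 0.6668744208689922 [ 0.02173486  0.22432919 -0.05571221]
```

View pics/s2z.png

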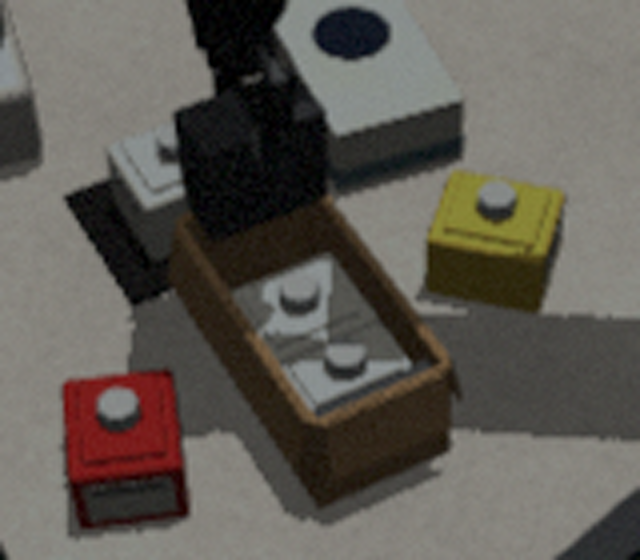

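View pics/t2z.png

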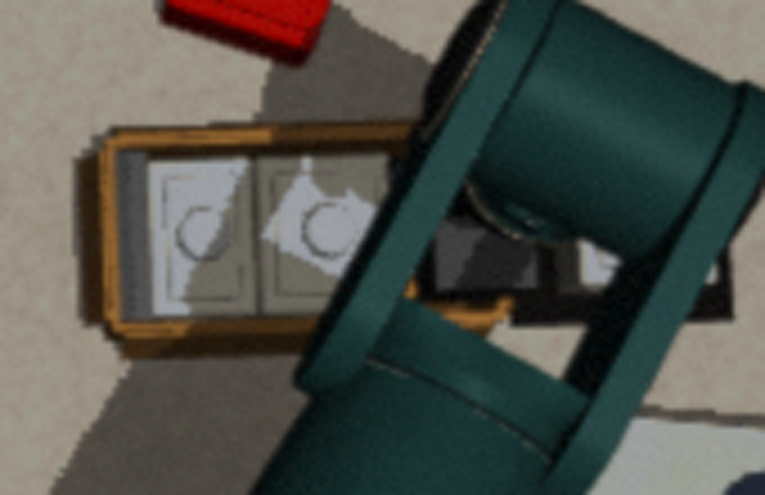

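Request:
carry_out(
  motion=[
    [-0.4,[0.001,-0.004,0],[0,0,0.004]],
    [-0.4,[0,0,0],[0,0,0]],
    [-0.4,[0,0,0.01],[0,0,0]],
    [-0.4,[0,0,0.015],[0,0,0]],
    [-0.4,[0,0,0.01],[0,0,0]],
    [-0.4,[0,0,0],[0,0,0]],
    [-0.4,[0,0,0],[0,0,0]],
    [-0.4,[0,0,0],[0,0,0]],
  ],
)

```text
clock: 15.68
eef_pos: [0.5418, -0.2963, 0.2458]
eef_rot: [0.001, -0.0, 1.0, -0.0]
ft_force: [0.2, -0.5, -0.3]
gripper_width: 0.671
```

```bash
python3 - <<'E'
from h import *
o=get_obs(); print(o['eef_pos'],Q(o['eef_rot']).round(4),o['gripper_width'],o['ft_force'])
c=cap('wrist','w10')
E
```

```text
[ 0.54177472 -0.29625013  0.24581764] [[-1.0e+00 -1.0e-04  2.5e-03]
 [-1.0e-04  1.0e+00 -5.0e-04]
 [-2.5e-03 -5.0e-04 -1.0e+00]] 0.6713590203209745 [ 0.15836714 -0.45138718 -0.27790135]
```

View pics/w10.png

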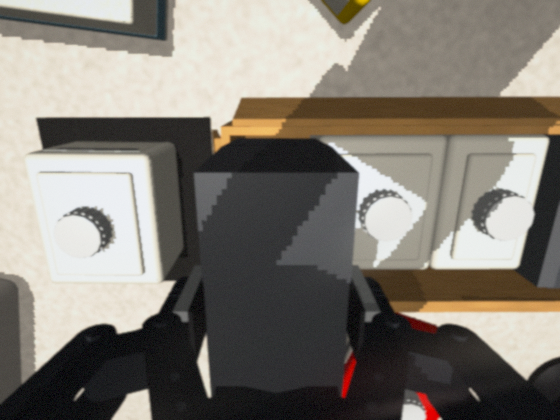

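Request:
carry_out(
  motion=[
    [-0.4,[0,0.0005,0.008],[0,0,0]],
    [-0.4,[0,0,0.008],[0,0,0]],
    [-0.4,[0,0,0.008],[0,0,0]],
    [-0.4,[0,0,0.006],[0,0,0]],
    [-0.4,[0,0,0.004],[0,0,0]],
    [-0.4,[0,0,0],[0,0,0]],
    [-0.4,[0,0,0],[0,0,0]],
    [-0.4,[0,0,0],[0,0,0]],
  ],
)

```text
clock: 16.4
eef_pos: [0.5428, -0.2941, 0.2105]
eef_rot: [0.003, -0.001, 1.0, 0.001]
ft_force: [-0.8, -0.1, -0.6]
gripper_width: 0.663
```

```bash
python3 - <<'E'
from h import *
o=get_obs(); print(o['eef_pos'],Q(o['eef_rot']).round(4),o['gripper_width'],o['ft_force'])
E
```

```text
[ 0.54275744 -0.294084    0.21048929] [[-1.     -0.0016  0.0055]
 [-0.0016  1.      0.0018]
 [-0.0055  0.0018 -1.    ]] 0.6629104011886546 [-0.8086659  -0.11068947 -0.63370105]
```

Request:
carry_out(
  motion=[
    [-0.4,[0,0,0.004],[-0.001,0.004,0]],
    [-0.4,[0,0,0.004],[0,0,0]],
    [-0.4,[0,0,0.004],[0,0,0]],
    [-0.4,[0,0,0.004],[0,0,0]],
    [-0.4,[0,0,0.003],[0,0,0]],
    [-0.4,[0,0,0],[0,0,0]],
    [-0.4,[0,0,0],[0,0,0]],
    [-0.4,[0,0,0],[0,0,0]],
  ],
)

```text
clock: 17.07
eef_pos: [0.5441, -0.2944, 0.1949]
eef_rot: [0.003, -0.002, 1.0, 0.0]
ft_force: [-0.1, -0.1, 1.6]
gripper_width: 0.667
```

```bash
python3 - <<'E'
from h import *
o=get_obs(); print(o['eef_pos'],Q(o['eef_rot']).round(4),o['gripper_width'],o['ft_force'])
c=cap('wrist','w11')
E
```

```text
[ 0.54409831 -0.29443286  0.19488239] [[-1.0e+00 -3.5e-03  6.7e-03]
 [-3.5e-03  1.0e+00  1.0e-04]
 [-6.7e-03  0.0e+00 -1.0e+00]] 0.6672080136696504 [-0.06367449 -0.11053996  1.58020985]
```

View pics/w11.png

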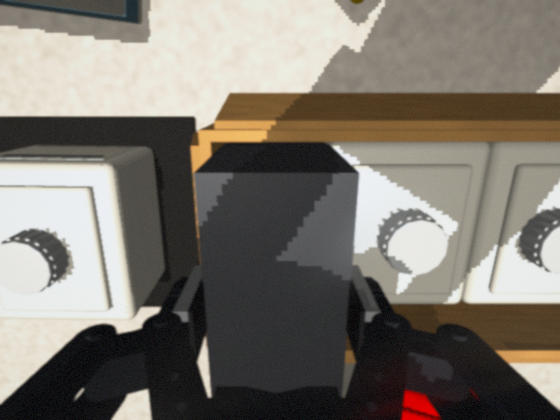

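Request:
carry_out(
  motion=[
    [-0.4,[0.001,0,0.003],[0,0,0]],
    [-0.4,[0.001,0,0.003],[0,0,0]],
    [-0.4,[0,0,0.003],[0,0,0]],
    [-0.4,[0,0,0.003],[0,0,0]],
    [-0.4,[0,0,0],[0,0,0]],
    [-0.4,[0,0,0],[0,0,0]],
    [-0.4,[0,0,0],[0,0,0]],
    [-0.4,[0,0,0],[0,0,0]],
  ],
)

```text
clock: 17.78
eef_pos: [0.5441, -0.2942, 0.1892]
eef_rot: [0.008, -0.002, 1.0, -0.001]
ft_force: [-0.9, 2.1, 2.5]
gripper_width: 0.667
```

```bash
python3 - <<'E'
from h import *
o=get_obs(); print(o['eef_pos'],Q(o['eef_rot']).round(4),o['gripper_width'],o['ft_force'])
E
```

```text
[ 0.5440965  -0.29424902  0.18917474] [[-0.9999 -0.0036  0.0153]
 [-0.0036  1.     -0.0015]
 [-0.0153 -0.0016 -0.9999]] 0.6668204388609426 [-0.92789709  2.06026752  2.45164342]
```

Request:
carry_out(
  motion=[
    [-0.4,[0,0,0.003],[-0.001,0.015,0]],
    [-0.4,[0,0,0.003],[0,0,0]],
    [-0.4,[0,0,0.002],[0,0,0]],
    [-0.4,[0,0,0],[0,0,0]],
    [-0.4,[0,0,0],[0,0,0]],
    [-0.4,[0,0,0],[0,0,0]],
    [-0.4,[0,0,0],[0,0,0]],
    [-0.4,[0,0,0],[0,0,0]],
  ],
)

```text
clock: 18.45
eef_pos: [0.5455, -0.2943, 0.1844]
eef_rot: [0.002, -0.002, 1.0, -0.001]
ft_force: [-1.1, 1.3, 3.2]
gripper_width: 0.668
```

```bash
python3 - <<'E'
from h import *
o=get_obs(); print(o['eef_pos'],Q(o['eef_rot']).round(4),o['gripper_width'],o['ft_force'],o['torque'])
c=cap('wrist','w12')
c=cap('scene','s3'); t=cv2.imread('pics/s3.png'); a=cv2.resize(t[80:220,180:340],None,fx=4,fy=4,interpolation=cv2.INTER_CUBIC); cv2.imwrite('pics/s3z.png',a)
E
```

```text
[ 0.54554287 -0.29433498  0.18438092] [[-1.     -0.0036  0.0036]
 [-0.0036  1.     -0.0013]
 [-0.0036 -0.0013 -1.    ]] 0.6681088600382927 [-1.12615231  1.27434316  3.17553729] [0.28550381 0.35024827 0.19873352]
```

View pics/w12.png

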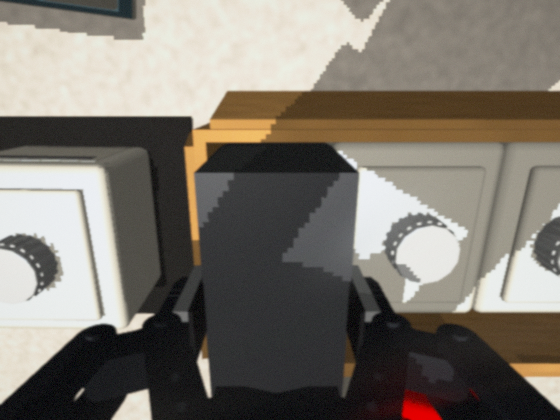

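View pics/s3z.png

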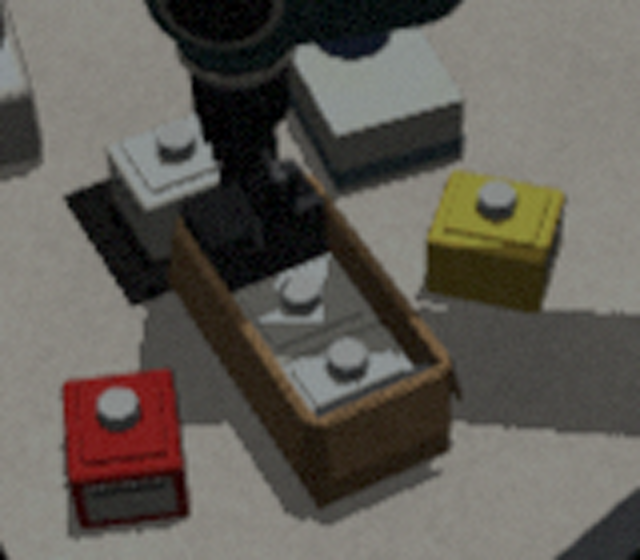

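Request:
carry_out(
  motion=[
    [0.7,[0,0,0],[0,0,0]],
    [0.9,[0,0,0],[0,0,0]],
    [0.9,[0,0,0],[0,0,0]],
    [0.9,[0,0,-0.02],[0,0,0]],
    [0.9,[0,0,-0.025],[0,0,0]],
    [0.5,[0.003,0,-0.02],[0,0,0]],
    [-1,[0,0,0],[0,0,0]],
    [-1,[0,0,0],[0,0,0]],
  ],
)

```text
clock: 19.22
eef_pos: [0.5418, -0.2943, 0.249]
eef_rot: [0.0, -0.001, 1.0, 0.0]
ft_force: [0.6, -0.5, -0.5]
gripper_width: 0.544
```

Request:
carry_out(
  motion=[
    [-1,[0,0,0],[0,0,0]],
    [-1,[0,0,0],[0,0,0]],
    [-1,[0,0,0],[0,0,0]],
    [-1,[0,0,0],[0,0,0]],
    [-1,[0,0,0],[0,0,0]],
    [-1,[0,0,0],[0,0,0]],
    [-1,[0,0,0],[0,0,0]],
    [-1,[0,0,0],[0,0,0]],
  ],
)

```text
clock: 19.88
eef_pos: [0.5414, -0.2939, 0.2449]
eef_rot: [-0.001, -0.001, 1.0, 0.001]
ft_force: [-0.2, 0.4, 0.5]
gripper_width: -0.003
```

```bash
python3 - <<'E'
from h import *
o=get_obs(); print(o['eef_pos'],Q(o['eef_rot']).round(4),o['gripper_width'],o['ft_force'],o['torque'])
c=cap('wrist','w13')
E
```

```text
[ 0.54135749 -0.29394767  0.24490455] [[-1.     -0.0027 -0.0029]
 [-0.0027  1.      0.0025]
 [ 0.0029  0.0025 -1.    ]] -0.0032229914888223022 [-0.21332642  0.37490589  0.53975585] [-0.01120561 -0.01009259 -0.05498825]
```

View pics/w13.png

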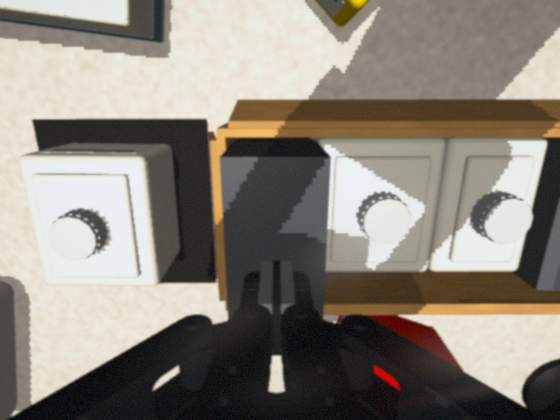

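```bash
python3 - <<'E'
from h import *
c=pickle.load(open('w13.pkl','rb'))
for p in [(223,157),(328,157),(326,300)]: print(ray(c,p,.134).round(4))
E
```

```text
[ 0.4925 -0.3226  0.134 ]
[ 0.4924 -0.2678  0.134 ]
[ 0.5782 -0.2648  0.134 ]
```

Request:
carry_out(
  motion=[
    [-1,[-0.002,-0.001,0.01],[0,0,0]],
    [-1,[0,0,0.012],[0,0,0]],
    [-1,[0,0,0.006],[0,0,0]],
    [-1,[0,0,0.004],[0,0,0]],
    [-1,[0,0,0.003],[0,0,0]],
    [-1,[0,0,0.003],[0,0,0]],
    [-1,[0,0,0.003],[0,0,0]],
    [-1,[0,0,0.003],[0,0,0]],
  ],
)

```text
clock: 20.6
eef_pos: [0.5441, -0.2951, 0.1997]
eef_rot: [0.0, -0.001, 1.0, 0.001]
ft_force: [-11.1, 6.4, 20.0]
gripper_width: -0.0
```

Request:
carry_out(
  motion=[
    [-1,[0,0,0.003],[0,0,0]],
    [-1,[0,0,0.003],[0,0,0]],
    [-1,[0,0,0.003],[0,0,0]],
    [-1,[0,0,0.003],[0,0,0]],
    [-1,[0,0,0],[0,0,0]],
    [-1,[0,0,0],[0,0,0]],
    [-1,[0,0,0],[0,0,0]],
    [-1,[0,0,0],[0,0,0]],
  ],
)

```text
clock: 21.27
eef_pos: [0.5437, -0.295, 0.1955]
eef_rot: [0.001, -0.001, 1.0, -0.001]
ft_force: [0.3, 0.3, -0.0]
gripper_width: -0.001
```

```bash
python3 - <<'E'
from h import *
o=get_obs(); print(o['eef_pos'],Q(o['eef_rot']).round(4),o['gripper_width'],o['ft_force'],o['torque'])
c=cap('wrist','w14')
E
```

```text
[ 0.54372704 -0.29500332  0.19546581] [[-1.     -0.0029  0.0028]
 [-0.0029  1.     -0.0011]
 [-0.0028 -0.0011 -1.    ]] -0.0005747087314354773 [ 0.28720275  0.31921628 -0.0362665 ] [-0.00629047 -0.00097774  0.01735696]
```

View pics/w14.png

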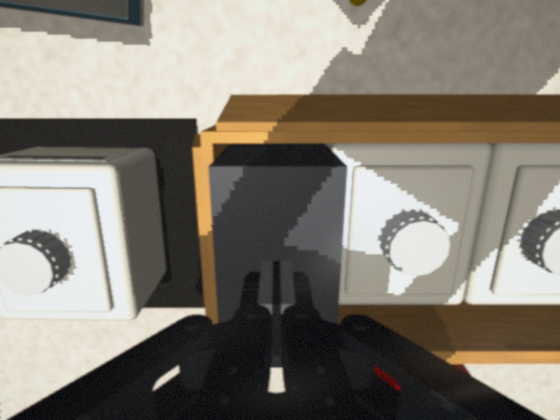

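Request:
carry_out(
  motion=[
    [-1,[0,0,0.003],[0,0,0]],
    [-1,[0,0,0.003],[0,0,0]],
    [-1,[0,0,0.003],[0,0,0]],
    [-1,[0,0,0.003],[0,0,0]],
    [-1,[0,0,0.002],[0,0,0]],
    [-1,[0,0,0.002],[0,0,0]],
    [-1,[0,0,0],[0,0,0]],
    [-1,[0,0,0],[0,0,0]],
  ],
)

```text
clock: 21.98
eef_pos: [0.5438, -0.295, 0.1877]
eef_rot: [0.002, -0.002, 1.0, -0.001]
ft_force: [0.2, 0.6, -0.3]
gripper_width: -0.0
```

```bash
python3 - <<'E'
from h import *
o=get_obs(); print(o['eef_pos'],Q(o['eef_rot']).round(4),o['gripper_width'],o['ft_force'],o['torque'])
c=cap('wrist','w15')
c=cap('scene','s4'); t=cv2.imread('pics/s4.png'); a=cv2.resize(t[80:220,180:340],None,fx=4,fy=4,interpolation=cv2.INTER_CUBIC); cv2.imwrite('pics/s4z.png',a)
E
```

```text
[ 0.54379176 -0.29503529  0.18773028] [[-1.     -0.003   0.005 ]
 [-0.003   1.     -0.0028]
 [-0.005  -0.0028 -1.    ]] -5.6331651248337694e-05 [ 0.22838228  0.63602317 -0.2798745 ] [ 0.01442878 -0.02299517  0.00450136]
```

View pics/w15.png

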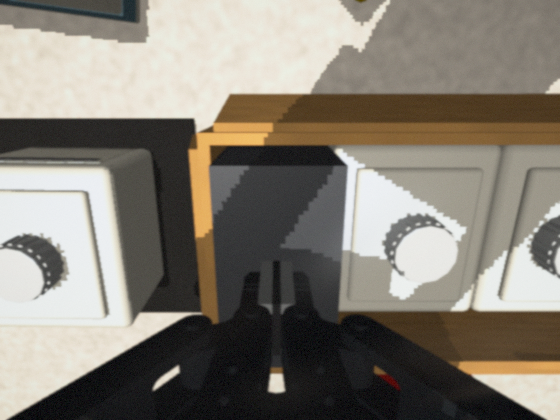

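Request:
carry_out(
  motion=[
    [-1,[0,0,0.003],[-0.002,0.005,0]],
    [-1,[0,0,0.003],[0,0,0]],
    [-1,[0,0,0.003],[0,0,0]],
    [-1,[0,0,0.003],[0,0,0]],
    [-1,[0,0,0.003],[0,0,0]],
    [-1,[0,0,0.003],[0,0,0]],
    [-1,[0,0,0],[0,0,0]],
    [-1,[0,0,0],[0,0,0]],
  ],
)

```text
clock: 22.75
eef_pos: [0.5442, -0.2953, 0.1784]
eef_rot: [0.001, -0.002, 1.0, -0.001]
ft_force: [0.5, 0.9, 0.0]
gripper_width: -0.001
```

```bash
python3 - <<'E'
from h import *
o=get_obs(); print(o['eef_pos'],Q(o['eef_rot']).round(4),o['gripper_width'],o['ft_force'],o['torque'])
c=cap('wrist','w16')
E
```

```text
[ 0.54421682 -0.29525246  0.17840766] [[-1.     -0.0032  0.0019]
 [-0.0032  1.     -0.0023]
 [-0.0019 -0.0023 -1.    ]] -0.0014495626954916915 [0.47059576 0.87092806 0.00859917] [0.00538999 0.00829812 0.02196054]
```

View pics/w16.png

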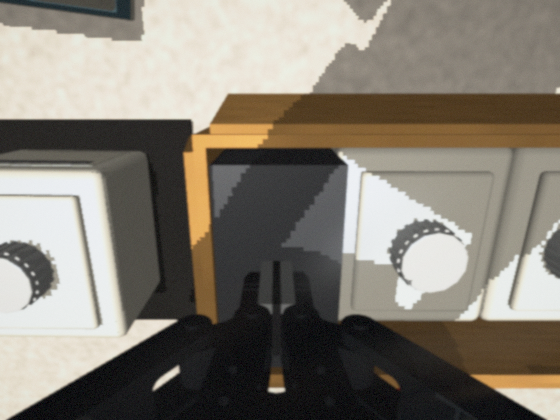

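Request:
carry_out(
  motion=[
    [-1,[0,0,0.002],[0,0,0]],
    [-1,[0,0,0.003],[0,0,0]],
    [-1,[0,0,0.003],[0,0,0]],
    [-1,[0,0,0.003],[0,0,0]],
    [-1,[0,0,0.003],[0,0,0]],
    [-1,[0,0,0.003],[0,0,0]],
    [-1,[0,0,0.003],[0,0,0]],
    [-1,[0,0,0.003],[0,0,0]],
  ],
)

```text
clock: 23.47
eef_pos: [0.5441, -0.2952, 0.1775]
eef_rot: [0.003, -0.002, 1.0, -0.003]
ft_force: [-17.5, 10.1, 35.6]
gripper_width: -0.004
```

Request:
carry_out(
  motion=[
    [-1,[0,0,-0.003],[0,0,0]],
    [-1,[0,0,-0.01],[0,0,0]],
    [-1,[0,0,-0.03],[0,0,0]],
    [-1,[0,0,-0.04],[0,0,0]],
    [-1,[0,0.02,-0.035],[0,0,0]],
    [-1,[0,0.03,0],[0,0,0]],
    [-1,[0,0.02,0],[0,0,0]],
    [-1,[0,0,0],[0,0,0]],
  ],
)

```text
clock: 24.13
eef_pos: [0.5425, -0.223, 0.3006]
eef_rot: [0.001, -0.0, 1.0, -0.001]
ft_force: [-0.9, -0.2, 0.8]
gripper_width: -0.002
```

Request:
carry_out(
  motion=[
    [-1,[0,0,0],[0,0,0]],
    [-1,[0,0,0],[0,0,0]],
    [-1,[0,0,0],[0,0,0]],
    [-1,[0,0,0],[0,0,0]],
    [-1,[0,0,0],[0,0,0]],
    [-1,[0,0,0],[0,0,0]],
    [-1,[0,0,0],[0,0,0]],
    [-1,[0,0,0],[0,0,0]],
  ],
)

```text
clock: 24.8
eef_pos: [0.5423, -0.2253, 0.2983]
eef_rot: [-0.0, 0.0, 1.0, -0.001]
ft_force: [-0.0, -0.2, -0.5]
gripper_width: 0.0
```

```bash
python3 - <<'E'
from h import *
o=get_obs(); print(o['eef_pos'],Q(o['eef_rot']).round(4),o['ft_force'])
c=cap('wrist','w17'); t=cv2.imread('pics/w17.png')
cv2.imwrite('pics/w17z.png',cv2.resize(t[60:300,60:460],None,fx=2,fy=2,interpolation=cv2.INTER_CUBIC))
c=cap('scene','s5'); t=cv2.imread('pics/s5.png'); a=cv2.resize(t[80:220,180:340],None,fx=4,fy=4,interpolation=cv2.INTER_CUBIC); cv2.imwrite('pics/s5z.png',a)
E
```

```text
[ 0.54231887 -0.2253154   0.29833829] [[-1.0e+00  7.0e-04 -9.0e-04]
 [ 7.0e-04  1.0e+00 -1.6e-03]
 [ 9.0e-04 -1.6e-03 -1.0e+00]] [-0.02162069 -0.15748435 -0.50452203]
```

View pics/w17z.png

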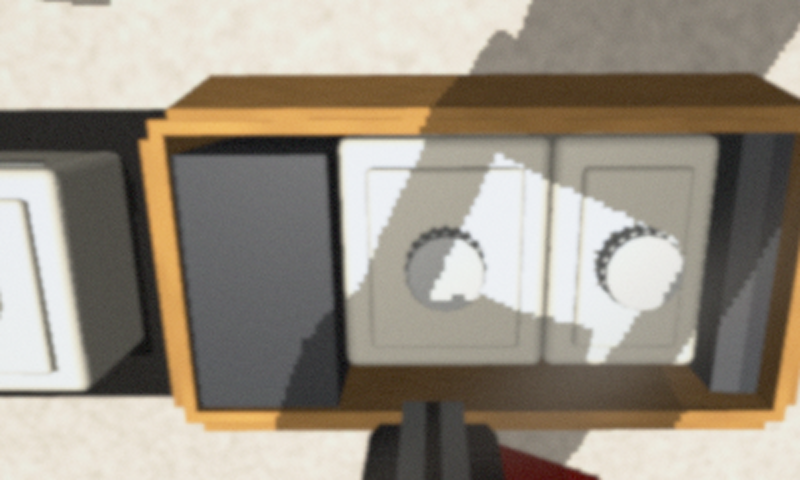

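View pics/s5z.png

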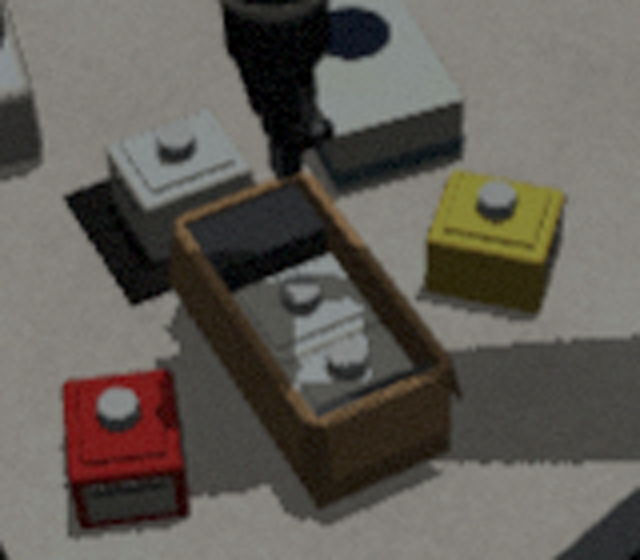

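```bash
python3 - <<'E'
from h import *
c=pickle.load(open('w17.pkl','rb'))
b=lambda u,v:(60+u/2-.25,60+v/2-.25)
for n,p,h in [('TL',b(167,137),.11),('BL',b(202,411),.11),('TR',b(802,134),.11),('bTL',b(174,156),.105),('bTR',b(327,155),.105),('bBR',b(340,404),.105),('bBL',b(198,408),.105),('iTL',b(339,141),.075),('iBL',b(348,362),.075),('sTR',b(717,140),.075),('sBR',b(693,362),.075),('capI',b(446,267),.1),('capS',b(647,270),.1),('liB',b(711,390),.093),('liT',b(743,137),.093)]: print(n,ray(c,p,h).round(4))
E
```

```text
TL [ 0.4857 -0.3232  0.11  ]
BL [ 0.5963 -0.3219  0.11  ]
TR [ 0.4848 -0.0929  0.11  ]
bTL [ 0.4931 -0.3233  0.105 ]
bTR [ 0.4928 -0.2661  0.105 ]
bBR [ 0.5956 -0.2656  0.105 ]
bBL [ 0.5975 -0.3253  0.105 ]
iTL [ 0.4905 -0.2654  0.075 ]
iBL [ 0.5895 -0.2655  0.075 ]
sTR [ 0.4901 -0.1094  0.075 ]
sBR [ 0.5894 -0.1078  0.075 ]
capI [ 0.5375 -0.2214  0.1   ]
capS [ 0.5387 -0.1409  0.1   ]
liB [ 0.5949 -0.1057  0.093 ]
liT [ 0.4873 -0.1067  0.093 ]
```

```bash
python3 -c "
from workcell import *
print(finish_job())"
```

```text
the job is handed in; nothing more can be done
None
```

I slid both bottles against the foam liner and filled the gap at the bare wall with block_58. The carton held the small bottle. I gripped bottle_inner's cap to slide the pair, lowered the block bevel-down into the gap, then pressed it home with the shut fingers. The job was handed in after about 25 s of the 54 s allowed; it reports no verdict.

- **Block:** the fingers stopped at TCP z 0.1775 with the force up to about 35 N. That puts the block's top at about 105 mm, so it stands on the floor. In the last picture it measured about 58 × 104 mm at that height, which fits seated and level.
- **Liner:** its face moved from y ≈ −0.1105 to −0.106, about 4 mm of squeeze.
- **Bottles and bench:** both bottles stand upright and in line against the block. The outside bottle and the look-alikes near the carton appear unmoved. I looked at the equipment elsewhere on the bench only partly at the end, but nothing was touched on the way.
- **Robot:** the gripper hangs clear, about 115 mm above the carton rim.

Two readings did not quite agree:
- The picture puts the block about 4 mm towards +x of the carton's centre, at the end of its play but well within the 20 mm allowed.
- The force read near zero at the pauses between presses and rose only while pressing: 20 N partway, then 35 N on the floor. 35 N is above the stated 5 to 20 N press, but under the 40 N limit.

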